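# Find the high bat pin with a probe and press it level

### The job

One of the five brass bat pins on the banding wheel stands too high. Take the red probe from its wooden stand, feel the pins lightly with it to find the high one, and press that one down until it is level with the other four, which must stay as they are; then put the probe back in its stand. Work gently, touch the wheel with the probe only, and leave the other things on the table alone.

Things in the scene. Friction and masses are not known exactly. Their poses are not given: they have to be found in the camera images.
- wheel_foot: Round grey foot (170 mm across) of a potter's banding wheel, fixed to the table. Origin: middle of its underside; x, y level, z up. It carries a round aluminium head 236 mm across with five brass bat pins, 24 mm across. Pin axes, (x, y) in this frame in mm: (62,62), (62,-62), (-62,62), (-62,-62) and (0,0). The head is fixed in height but was set anew, so only touch tells its height.
- wheel_middle (a point): Point on the wheel's axis, 80 mm above the foot's underside: about where the flat tops of the four level pins stand, give or take 5 mm (always the same for all four). These tops stand 10 mm above the head's face. The fifth pin, any of the five, stands 3 to 5 mm higher. Each pin slides straight up and down, held by friction: it stays put under 12 N, yields above that, stays where left, and has no stop at level.
- probe_center (a point): Middle of the red square handle (24 x 24 x 60 mm tall, sides along this frame's x and y) of the probe, half-way up, on its axis. Below the handle a steel rod 8 mm thick with a 10 mm ball nose; its end lies 80 mm below this point. Mass about 0.12 kg. At first it stands upright in its stand, the handle's underside resting on the stand's top.
- stand: Dark wooden block 85 x 85 x 60 mm tall, fixed to the table, with an upright hole 16 mm wide right through its middle, in which the probe stands. Origin: middle of its underside; x, y along its sides.
- sponge: orange block sponge, 75 x 60 x 50 mm, loose; origin: middle of its underside
- stamp: pink clay stamp, bell-shaped, 40 mm wide, 64 mm tall, standing loose; origin: middle of its foot
- spacer: white ceramic ring, 44 mm across, 10 mm high, loose; origin: middle of its underside
- mug: green glazed mug, 84 mm across, 75 mm tall, loose; origin: middle of its underside
- slip_jar: brown jar with a wooden lid, 72 mm across, 95 mm tall, loose; origin: middle of its underside
- pot_lid: clay pot lid with a knob, 80 mm across, 38 mm high, loose; origin: middle of its underside
- palette_knife: palette knife lying flat, 180 mm long, loose; origin: middle of its underside
Not all that is in view belongs to the job. What is meant by the part that bears probe_center is not turquoise, and is the smaller of those in its own colour.

How it is judged (in metres and radians):
On the way, in this order (a step that is already met when the one before it is completed fails the run):
1. the probe is drawn out of its stand (z of probe_center in the frame of stand above 0.145 m), for 0.1 s.
2. the high pin is pressed level with the others, and the others have not been moved (z of proud_pin_c0 in the frame of wheel_head between -0.0045 and -0.0015 m and distance of each of pin1_c0, pin2_c0, pin3_c0, pin4_c0 from where it was at the start of the episode below 0.0015 m), for 0.2 s.
At the end, for the whole second after the job is handed in: the high pin's top is level with the other four to within 1.5 mm, the other four have each moved less than 1.5 mm, and the probe stands still and upright, fully down in its stand (all of step 2 and horizontal distance between probe_center and stand below 0.008 m and z of probe_center in the frame of stand between 0.086 and 0.094 m and angle between probe_center's own z axis and vertical below 0.08 rad and linear speed of probe below 0.02 m/s); the robot touches nothing.
It fails at once if the probe presses on something with its nose or rod harder than 30 N (contact force between any of probe_c1, probe_c2 and anything else above 30 N).
It fails at once if the fingers touch the wheel or its pins (contact force between the fingers and wheel_foot above 1 N or contact force between the fingers and wheel_head above 1 N or contact force between the fingers and proud_pin above 1 N or contact force between the fingers and pin1 above 1 N or contact force between the fingers and pin2 above 1 N or contact force between the fingers and pin3 above 1 N or contact force between the fingers and pin4 above 1 N).
It fails at once if another thing on the table is moved more than 30 mm (distance of any of sponge, stamp, spacer, mug, slip_jar, pot_lid, palette_knife from where it was at the start of the episode above 0.03 m).
It also fails if it takes over 67 s, if anything falls off the work surface, if the arm or the gripper's body presses on something with over 40 N, if the wrist force passes 120 N, or if a joint passes its speed limit or range.

### The arm

A 7-joint arm with a two-finger parallel gripper is mounted at the origin on the work surface. World frame = base frame: x ahead of the robot, y to its left, z up, the work surface at z = 0. Lengths are in m, angles in degrees, forces in N, time in s.
With the tool pointing down it reaches from about 0.425 to 0.875 m from the base axis. Payload 4.7 kg.
Tool frame: the origin (TCP) lies between the finger pads; the fingertips stand 17 mm ahead of it and the grasp point (between the pads) lies 2 mm behind it; z points along the fingers, y is the line along which they close (so a half turn about z gives the same grasp; the last joint's range is limited). The gripper opens to 87 mm and grips with 3 to 60 N. Pads are 19 mm wide; open, the fingers measure 117 mm over their backs; the gripper's body (75 mm by 190 mm) begins 51 mm behind the grasp point.
Start: joints at [65.438, 18.392, -4.016, 83.108, 1.295, 78.541, -3.26], TCP at [0.278, -0.587, 0.24] pointing down, gripper open.
Joint ranges: [-163.93, 163.93], [-17.29, 119.83], [-79.2, 71.16], [3.27, 140.29], [-89.18, 269.18], [5.43, 117.66], [-154.24, 154.24]. Speed limits (degrees/s): [147.25, 147.25, 180, 180, 180, 180, 180].

### API

Orientations are given as [roll, pitch, yaw] about the fixed x, y, z axes, in that order (R = Rz(yaw) Ry(pitch) Rx(roll)).
In Python, from cell import env, cams gives the robot as it stands.
- The arm moves only by the shell command python3 -m pendant 'ROWS' [FORCE]. ROWS is JSON, a list of rows, each an object of numbers: "tx", "ty", "tz": the shift along the tool's x, y, z each as a share of 0.05 m, from -1 to 1; "spin": the turn about the tool's z as a share of 4 degrees, from -1 to 1; "claw": the closure, from 0 (fully open) to 1 (shut). A call has 1 to 10 rows; each row shifts and turns the commanded pose from where the row before left it, along the tool's axes as they then stand; what a row does not reach is not made up. A row lasts 1/8 s, in which the tool goes at most 62.5 mm and 10.7 degrees, less where a joint would pass 70% of its speed; a pose out of reach is approached as far as the arm can. A call with a number of a shift or a turn outside -1 to 1 is refused whole. A call with a gripper value outside its range is refused whole. The fingers move at their own pace and stop on an object; FORCE is the grip in N (left out, the last holds). Time passes only in rows, so rows that do not move let the fingers close. It gives the time, the measured TCP pose, the force, the opening and the grip force at its end, in the units of the state.
- env.get_obs(): the state, without advancing time (a new reading comes with each control period).
- cams.read_camera(name): name is "side" or "top"; returns the picture (400x640x3 uint8, red, green, blue); there is no depth.
- cams.camera_info(name): a dict with "fx", "fy", "cx", "cy" (pixels), "rvec" (rotation vector, rad) and "tvec" (3), from world to camera coordinates, as OpenCV has them. Camera axes: x right, y down, z forward; pixel columns grow to the right and rows downward; lengths in m; the calibration is good to about 2 mm. A picture is of the moment at which its call begins. camera_info takes no time and is no camera call.
- env.sign_off(): hands the job in; it is judged then, once.
The state is a dict: "time_s": time; "qpos": joint angles; "joint_velocities": joint speeds; "effort": joint torques, N m; "tool_pos": TCP position; "tool_rot": TCP orientation; "force": force on the tool from outside, world axes, zero at the start; "wrist_torque": the same for the moment, N m; "grip_width": finger opening in m; "grasp_force": force on a finger pad.
Only numpy, scipy, OpenCV 4.12 (cv2) and the standard library are available. Lean on these libraries where they do the work, as an engineer would, in place of code of your own. Each camera call takes 0.05 s, during which the arm holds its last target. There are 200 camera calls.

## Working session

There is one attempt and no reset: what is moved stays moved. The work goes in short steps, Python scripts to look and compute and a shell command to move; the robot and the scene stay as the last step left them, time stands still between calls to the robot, and variables do not carry over. Pictures are saved under pics/ and viewed, at most 10 in all, crops included, and the job is handed in when it is done.

```bash
mkdir -p pics; ls; python3 - <<'E'
from cell import env,cams
import cv2
for n in("side","top"):
    im=cams.read_camera(n); cv2.imwrite(f"pics/{n}0.png",im[:,:,::-1]); print(n,cams.camera_info(n))
o=env.get_obs();print(o)
E
```

```text
pics
side {'fx': 406.71187996417785, 'fy': 406.71187996417785, 'cx': 317.4965171303275, 'cy': 199.17583346877592, 'rvec': array([ 1.91775803, -0.85263388,  0.52253747]), 'tvec': array([-0.37441486,  0.28423125,  0.67778252])}
top {'fx': 436.68065501767103, 'fy': 436.68065501767103, 'cx': 319.0682357026291, 'cy': 204.13389925556203, 'rvec': array([ 2.14305665, -2.17324678,  0.15961841]), 'tvec': array([0.00669457, 0.56775193, 1.12901274])}
{'time_s': 0.1, 'qpos': array([65.43814511, 18.43618311, -4.01472188, 83.16735066,  1.2949022 ,
       78.54197352, -3.2578346 ]), 'joint_velocities': array([-0.00521074,  0.00322479, -0.00618902, -0.08988478, -0.07445868,
       -0.0017782 , -0.10995073]), 'effort': array([-1.55610530e-05, -4.92570591e+01, -4.05846303e-01, -3.13399637e+01,
       -6.42583170e-02,  3.95438250e-02,  1.01835458e-04]), 'tool_pos': array([ 0.27824577, -0.58691577,  0.23856014]), 'tool_rot': array([-1.79899716e+02,  5.63280667e-03,  2.53728196e+01]), 'force': array([-0.07110283,  0.29293393,  0.84631957]), 'wrist_torque': array([ 0.00031686, -0.00196398, -0.00852437]), 'grasp_force': 0.0, 'grip_width': 0.08724268201480405}
```

View pics/side0.png

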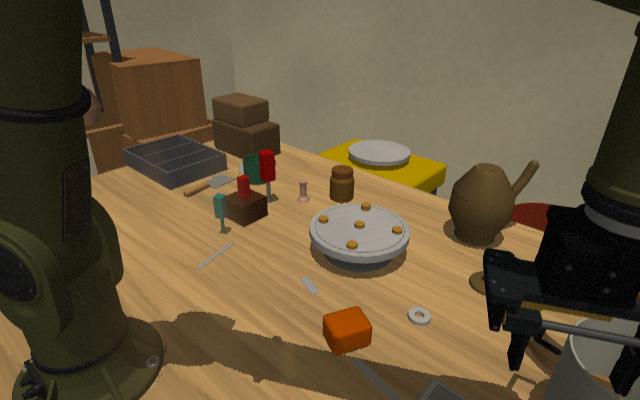

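View pics/top0.png

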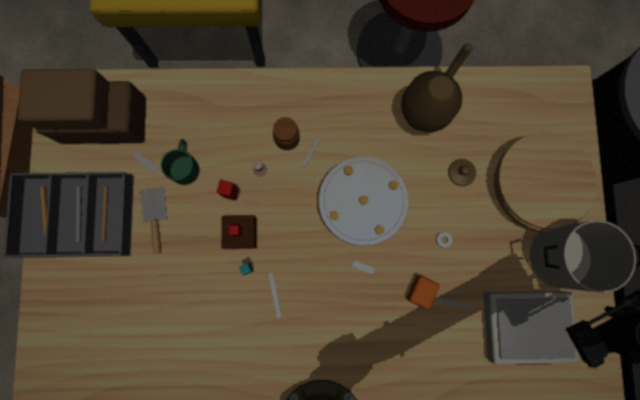

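```bash
python3 - <<'E'
import cv2,numpy as np
t=cv2.imread("pics/top0.png");s=cv2.imread("pics/side0.png")
a=cv2.resize(t[205:260,210:265],None,fx=7,fy=7,interpolation=cv2.INTER_CUBIC)
b=cv2.resize(s[145:235,205:295],(385,385),interpolation=cv2.INTER_CUBIC)
c=np.clip(np.hstack([a,b])*1.5,0,255).astype(np.uint8)
cv2.imwrite("pics/crop1.png",c)
cv2.imwrite("pics/crop2.png",np.clip(cv2.resize(t[150:252,310:416],None,fx=5.5,fy=5.5,interpolation=cv2.INTER_CUBIC)*1.4,0,255).astype(np.uint8))
E
```

```text
(no output)
```

View pics/crop1.png

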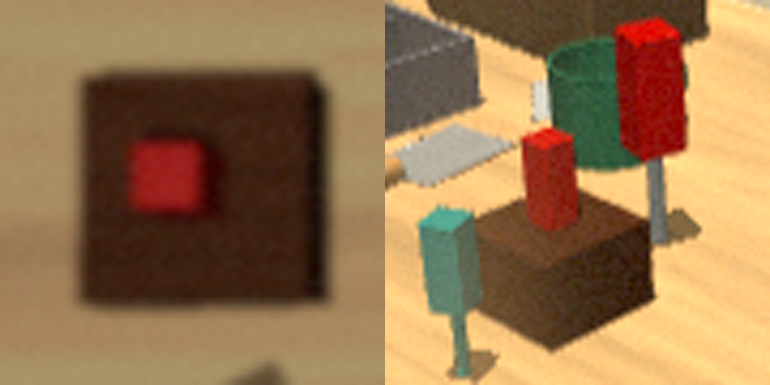

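View pics/crop2.png

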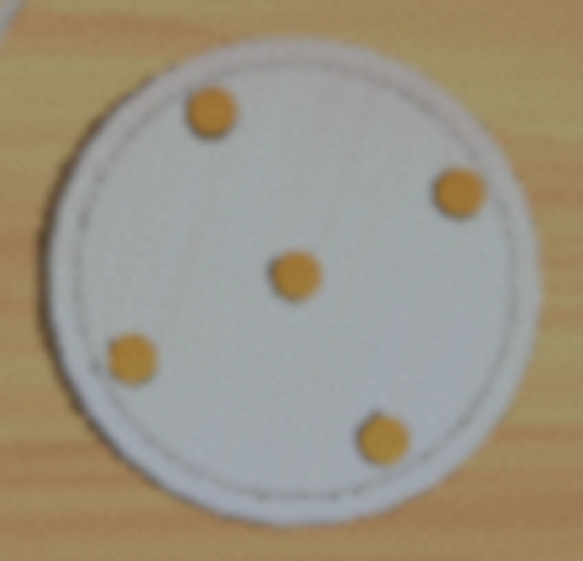

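```bash
cat >h.py <<'E'
import cv2,numpy as np
from cell import env,cams
def C(n):
    i=cams.camera_info(n);K=np.array([[i['fx'],0,i['cx']],[0,i['fy'],i['cy']],[0,0,1]])
    R=cv2.Rodrigues(i['rvec'])[0];return K,R,np.array(i['tvec'])
def ray(n,u,v,z):
    K,R,t=C(n);c=-R.T@t;d=R.T@np.linalg.solve(K,[u,v,1]);return c+d*(z-c[2])/d[2]
def proj(n,p):
    K,R,t=C(n);q=K@(R@np.array(p)+t);return q[:2]/q[2]
E
python3 - <<'E'
from h import *
np.set_printoptions(precision=4,suppress=True)
for n in("top","side"):
    K,R,t=C(n);print(n,-R.T@t)
f=lambda x,o,s:o+(x+.5)/s-.5
P=[]
print("probe top", ray("top",f(168,210,7),f(175,205,7),.12), "side",ray("side",f(163,205,4.278),f(138,145,4.278),.12))
print("stand corners",[ray("top",f(x,210,7),f(y,205,7),.06)[:2] for x,y in((82,75),(310,75),(310,300),(82,300))])
pins=np.array([ray("top",f(x,310,5.5),f(y,150,5.5),.08)[:2] for x,y in((212,112),(459,193),(296,276),(132,359),(382,439))])
print(pins, pins.mean(0), np.linalg.norm(pins-pins[2],axis=1))
m=np.array([[62,62],[62,-62],[-62,62],[-62,-62]])
for i in(0,1,3,4):
    d=pins[i]-pins[2];print(np.degrees(np.arctan2(d[1],d[0])))
# side: rough pin positions
for u,v in((366,207),(323,219),(360,225),(397,230),(352,245)): print(ray("side",u,v,.08))
E
```

```text
top [0.4118 0.0156 1.1947]
side [-0.1004 -0.5873  0.5704]
probe top [0.4964 0.211  0.12  ] side [0.4973 0.2084 0.12  ]
stand corners [array([0.5389, 0.2543]), array([0.5377, 0.1696]), array([0.4542, 0.1692]), array([0.4554, 0.2531])]
[[ 0.651  -0.0777]
 [ 0.6106 -0.1935]
 [ 0.572  -0.1153]
 [ 0.5338 -0.0375]
 [ 0.4948 -0.1532]] [ 0.5725 -0.1155] [0.0875 0.0872 0.     0.0867 0.086 ]
25.459301898768064
-63.734110698697556
116.1254585957519
-153.84048539728212
[ 0.6441 -0.0876  0.08  ]
[ 0.5275 -0.0471  0.08  ]
[ 0.5647 -0.128   0.08  ]
[ 0.6038 -0.2028  0.08  ]
[ 0.4874 -0.1641  0.08  ]
```

Candidates in top view: red in the stand (234,230), a larger red one standing free (227,189), and turquoise (246,268). The crop shows that the one in the stand is the smaller red, at about (0.4966, 0.211), stand centred at (0.4966, 0.2116). I'll grip along world y.

```bash
python3 -m pendant '[{"spin":1},{"spin":1},{"spin":1},{"spin":1},{"spin":1},{"spin":1},{"spin":0.34,"ty":-1},{"ty":-1},{"ty":-1},{"ty":-1}]' 20; python3 -m pendant '[{"tx":0.5,"ty":-1},{"tx":0.5,"ty":-1},{"tx":0.5,"ty":-1},{"tx":0.5,"ty":-1},{"tx":0.5,"ty":-1},{"tx":0.5,"ty":-1},{"tx":0.5,"ty":-1},{"tx":0.5,"ty":-1},{"tx":0.38,"ty":-1},{"ty":-1}]'
```

```text
invalid input at $[0]: expected keys tx, ty, tz, spin, claw
invalid input at $[0]: expected keys tx, ty, tz, spin, claw
```

```bash
python3 -m pendant '[{"tx":0,"ty":0,"tz":0,"spin":1,"claw":0},{"tx":0,"ty":0,"tz":0,"spin":1,"claw":0},{"tx":0,"ty":0,"tz":0,"spin":1,"claw":0},{"tx":0,"ty":0,"tz":0,"spin":1,"claw":0},{"tx":0,"ty":0,"tz":0,"spin":1,"claw":0},{"tx":0,"ty":0,"tz":0,"spin":1,"claw":0},{"tx":0,"ty":-1,"tz":0,"spin":0.34,"claw":0},{"tx":0,"ty":-1,"tz":0,"spin":0,"claw":0},{"tx":0,"ty":-1,"tz":0,"spin":0,"claw":0},{"tx":0,"ty":-1,"tz":0,"spin":0,"claw":0}]' 20; python3 -m pendant '[{"tx":0.5,"ty":-1,"tz":0,"spin":0,"claw":0},{"tx":0.5,"ty":-1,"tz":0,"spin":0,"claw":0},{"tx":0.5,"ty":-1,"tz":0,"spin":0,"claw":0},{"tx":0.5,"ty":-1,"tz":0,"spin":0,"claw":0},{"tx":0.5,"ty":-1,"tz":0,"spin":0,"claw":0},{"tx":0.5,"ty":-1,"tz":0,"spin":0,"claw":0},{"tx":0.5,"ty":-1,"tz":0,"spin":0,"claw":0},{"tx":0.5,"ty":-1,"tz":0,"spin":0,"claw":0},{"tx":0.38,"ty":-1,"tz":0,"spin":0,"claw":0},{"tx":0,"ty":-1,"tz":0,"spin":0,"claw":0}]'
```

```text
time_s: 1.35
tool_pos: [0.2771, -0.3855, 0.2391]
tool_rot: [-180.0, 0.0, 0.0]
force: [1.4, 0.4, 0.7]
grip_width: 0.0873
grasp_force: 0.0
time_s: 2.6
tool_pos: [0.4968, 0.1142, 0.2392]
tool_rot: [-179.9, 0.0, -0.0]
force: [0.7, 0.7, -0.0]
grip_width: 0.0873
grasp_force: 0.0
```

```bash
python3 -m pendant '[{"tx":0,"ty":-1,"tz":0,"spin":0,"claw":0},{"tx":0,"ty":-0.94,"tz":0,"spin":0,"claw":0},{"tx":0,"ty":0,"tz":0,"spin":0,"claw":0},{"tx":0,"ty":0,"tz":0.6,"spin":0,"claw":0},{"tx":0,"ty":0,"tz":0.6,"spin":0,"claw":0},{"tx":0,"ty":0,"tz":0.6,"spin":0,"claw":0},{"tx":0,"ty":0,"tz":0.6,"spin":0,"claw":0},{"tx":0,"ty":0,"tz":0.48,"spin":0,"claw":0},{"tx":0,"ty":0,"tz":0,"spin":0,"claw":0}]' 20
python3 - <<'E'
from h import *
a=cams.read_camera("side")[130:250,170:330,::-1]
cv2.imwrite("pics/pre.png",cv2.resize(np.clip(a*1.4,0,255).astype(np.uint8),None,fx=4,fy=4,interpolation=cv2.INTER_CUBIC))
E
```

```text
time_s: 3.72
tool_pos: [0.4947, 0.2078, 0.0935]
tool_rot: [179.9, 0.3, -0.1]
force: [0.1, -1.0, 0.5]
grip_width: 0.0867
grasp_force: 0.0
```

View pics/pre.png

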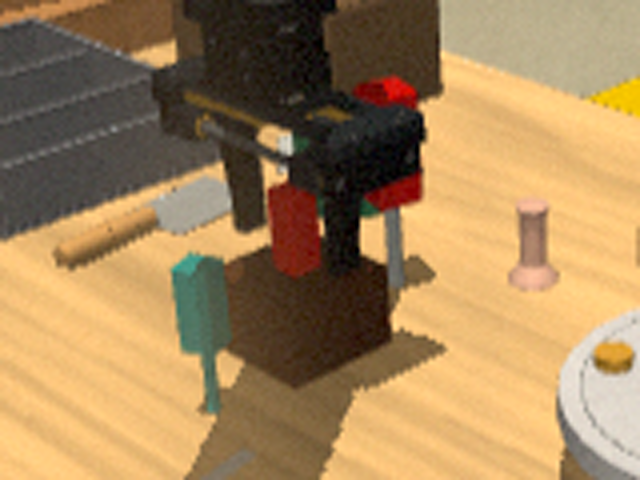

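Handle at (295,230) lies between the fingers (245,180) and (342,220). Fine-centre and close.

```bash
python3 -m pendant '[{"tx":0.04,"ty":-0.06,"tz":0,"spin":0,"claw":0},{"tx":0,"ty":0,"tz":0,"spin":0,"claw":0},{"tx":0,"ty":0,"tz":0,"spin":0,"claw":1},{"tx":0,"ty":0,"tz":0,"spin":0,"claw":1},{"tx":0,"ty":0,"tz":0,"spin":0,"claw":1},{"tx":0,"ty":0,"tz":0,"spin":0,"claw":1},{"tx":0,"ty":0,"tz":0,"spin":0,"claw":1},{"tx":0,"ty":0,"tz":0,"spin":0,"claw":1}]' 40
```

```text
time_s: 4.78
tool_pos: [0.4981, 0.2127, 0.0955]
tool_rot: [180.0, 0.0, 0.0]
force: [0.2, -0.2, -0.3]
grip_width: 0.0349
grasp_force: 0.0
```

```bash
python3 -m pendant '[{"tx":0,"ty":0,"tz":0,"spin":0,"claw":1},{"tx":0,"ty":0,"tz":0,"spin":0,"claw":1},{"tx":0,"ty":0,"tz":0,"spin":0,"claw":1},{"tx":0,"ty":0,"tz":0,"spin":0,"claw":1}]' 40
```

```text
time_s: 5.28
tool_pos: [0.4982, 0.2125, 0.0955]
tool_rot: [180.0, 0.0, 0.0]
force: [0.2, -0.3, 0.8]
grip_width: 0.0241
grasp_force: 40.0
```

```bash
python3 -m pendant '[{"tx":0,"ty":0,"tz":-0.3,"spin":0,"claw":1},{"tx":0,"ty":0,"tz":-0.5,"spin":0,"claw":1},{"tx":0,"ty":0,"tz":-0.6,"spin":0,"claw":1},{"tx":0,"ty":0,"tz":-0.6,"spin":0,"claw":1},{"tx":0,"ty":0,"tz":-0.5,"spin":0,"claw":1},{"tx":0,"ty":0,"tz":0,"spin":0,"claw":1},{"tx":0.2,"ty":0.8,"tz":0,"spin":0,"claw":1},{"tx":0.2,"ty":0.8,"tz":0,"spin":0,"claw":1},{"tx":0.2,"ty":0.8,"tz":0,"spin":0,"claw":1},{"tx":0.12,"ty":0.8,"tz":0,"spin":0,"claw":1}]'
python3 -m pendant '[{"tx":0,"ty":0.8,"tz":0,"spin":0,"claw":1},{"tx":0,"ty":0.8,"tz":0,"spin":0,"claw":1},{"tx":0,"ty":0.2,"tz":0,"spin":0,"claw":1},{"tx":0,"ty":0,"tz":0.3,"spin":0,"claw":1},{"tx":0,"ty":0,"tz":0.3,"spin":0,"claw":1},{"tx":0,"ty":0,"tz":0,"spin":0,"claw":1},{"tx":0,"ty":0,"tz":0,"spin":0,"claw":1}]'
python3 - <<'E'
from h import *
a=cams.read_camera("side")[120:280,240:440,::-1]
cv2.imwrite("pics/w1.png",cv2.resize(np.clip(a*1.4,0,255).astype(np.uint8),None,fx=3.7,fy=3.7,interpolation=cv2.INTER_CUBIC))
print(proj("side",[.534,-.0375,.08]))
for i in range(4):
    cams.read_camera("side");o=env.get_obs();print(o['tool_pos'],o['force'])
E
```

```text
time_s: 6.52
tool_pos: [0.5338, 0.0514, 0.2193]
tool_rot: [-180.0, 0.1, 0.0]
force: [0.1, -0.3, -1.6]
grip_width: 0.0239
grasp_force: 40.0
time_s: 7.4
tool_pos: [0.5342, -0.0363, 0.1904]
tool_rot: [-180.0, 0.0, 0.1]
force: [-1.0, 0.7, -0.6]
grip_width: 0.0238
grasp_force: 40.0
[321.76439557 216.58386037]
[ 0.53458964 -0.03677437  0.19098959] [ 0.80716682  0.01976014 -2.09462836]
[ 0.53458353 -0.03696283  0.19104996] [-0.41521219  0.16088979 -1.37625632]
[ 0.53454143 -0.03709595  0.19104297] [ 0.51048536  0.5026486  -1.24391279]
[ 0.53447349 -0.03721851  0.19095083] [-0.22820023 -0.45439843 -1.94395243]
```

View pics/w1.png

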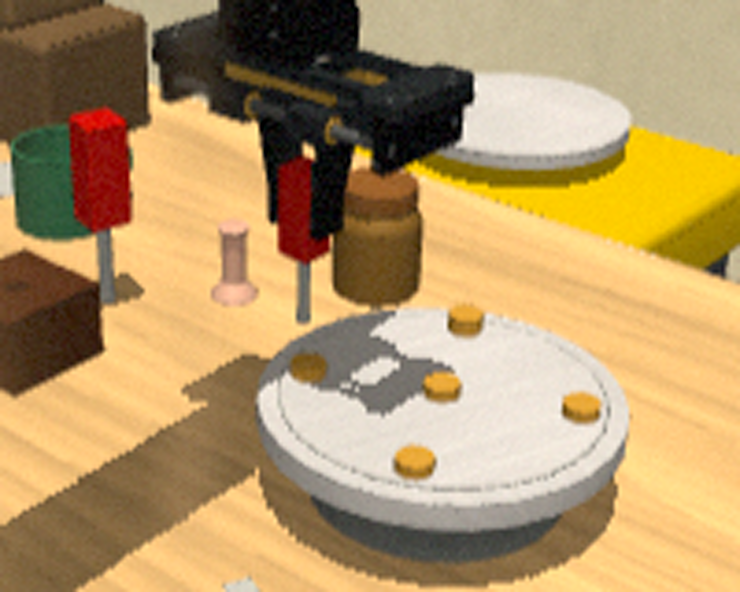

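```bash
python3 - <<'E'
from h import *
P=[(.5338,-.0375),(.651,-.0777),(.572,-.1153),(.6106,-.1935),(.4948,-.1532)]
V=[(308,359),(466,313),(442,379),(582,401),(415,456)]
for p,v in zip(P,V):
    u=[240+(v[0]+.5)/3.7-.5,120+(v[1]+.5)/3.7-.5]
    z=[.07,.075,.08,.085,.09]; q=[proj("side",[*p,k]) for k in z]
    print(np.round(u,1),np.round(q[2],1),"z~",np.interp(-u[1],[-k[1] for k in q],z))
print(proj("side",[.534,-.037,.1055]),240+303/3.7,120+323/3.7)
E
```

```text
[322.9 216.7] [321.7 216.6] z~ 0.07986951342693692
[365.6 204.2] [364.4 204.7] z~ 0.0814458255641458
[359.1 222.1] [357.5 221.9] z~ 0.07948952734582018
[396.9 228. ] [395.1 227.4] z~ 0.0782727914645444
[351.8 242.9] [350.1 241.6] z~ 0.07679677834137567
[321.72995445 207.1725475 ] 321.8918918918919 207.2972972972973
```

Nose (303,323) is right above the near-left pin (308,359); image heights suggest tops about 0.077–0.081. Descend and feel.

```bash
python3 -m pendant '[{"tx":0,"ty":0,"tz":0.2,"spin":0,"claw":1},{"tx":0,"ty":0,"tz":0.18,"spin":0,"claw":1},{"tx":0,"ty":0,"tz":0,"spin":0,"claw":1},{"tx":0,"ty":0,"tz":0,"spin":0,"claw":1}]'; python3 -m pendant '[{"tx":0,"ty":0,"tz":0.02,"spin":0,"claw":1},{"tx":0,"ty":0,"tz":0,"spin":0,"claw":1}]'; python3 -m pendant '[{"tx":0,"ty":0,"tz":0.02,"spin":0,"claw":1},{"tx":0,"ty":0,"tz":0,"spin":0,"claw":1}]'
```

```text
time_s: 8.15
tool_pos: [0.5342, -0.0373, 0.1715]
tool_rot: [-180.0, 0.0, 0.0]
force: [0.1, -0.2, -1.1]
grip_width: 0.024
grasp_force: 40.0
time_s: 8.4
tool_pos: [0.5343, -0.0373, 0.1706]
tool_rot: [180.0, -0.0, 0.0]
force: [-0.5, -0.2, -0.1]
grip_width: 0.0237
grasp_force: 40.0
time_s: 8.65
tool_pos: [0.5342, -0.0373, 0.1695]
tool_rot: [180.0, 0.0, 0.0]
force: [0.1, 0.0, -1.6]
grip_width: 0.0241
grasp_force: 40.0
```

```bash
python3 -m pendant '[{"tx":0,"ty":0,"tz":0.02,"spin":0,"claw":1},{"tx":0,"ty":0,"tz":0,"spin":0,"claw":1}]'
```

```text
time_s: 8.9
tool_pos: [0.5341, -0.0373, 0.1684]
tool_rot: [180.0, 0.0, 0.0]
force: [0.9, -0.3, -1.7]
grip_width: 0.0238
grasp_force: 40.0
```

Nose about 0.083, no contact. Continue step by step.

```bash
python3 -m pendant '[{"tx":0,"ty":0,"tz":0.02,"spin":0,"claw":1},{"tx":0,"ty":0,"tz":0,"spin":0,"claw":1}]'
```

```text
time_s: 9.15
tool_pos: [0.5341, -0.0373, 0.1675]
tool_rot: [180.0, 0.0, 0.0]
force: [-0.0, -0.3, -1.3]
grip_width: 0.024
grasp_force: 40.0
```

```bash
python3 -m pendant '[{"tx":0,"ty":0,"tz":0.02,"spin":0,"claw":1},{"tx":0,"ty":0,"tz":0,"spin":0,"claw":1}]'
```

```text
time_s: 9.4
tool_pos: [0.5341, -0.0373, 0.1664]
tool_rot: [180.0, 0.0, 0.0]
force: [-0.0, 0.4, -1.1]
grip_width: 0.0238
grasp_force: 40.0
```

```bash
python3 -m pendant '[{"tx":0,"ty":0,"tz":0.02,"spin":0,"claw":1},{"tx":0,"ty":0,"tz":0,"spin":0,"claw":1}]'
```

```text
time_s: 9.65
tool_pos: [0.5341, -0.0373, 0.1654]
tool_rot: [180.0, 0.0, 0.0]
force: [-1.0, -0.2, -0.9]
grip_width: 0.0235
grasp_force: 40.0
```

```bash
python3 -m pendant '[{"tx":0,"ty":0,"tz":0.02,"spin":0,"claw":1},{"tx":0,"ty":0,"tz":0,"spin":0,"claw":1}]'
```

```text
time_s: 9.9
tool_pos: [0.5341, -0.0373, 0.1644]
tool_rot: [180.0, 0.0, 0.0]
force: [0.0, -0.7, -1.2]
grip_width: 0.0232
grasp_force: 40.0
```

```bash
python3 -m pendant '[{"tx":0,"ty":0,"tz":0.02,"spin":0,"claw":1},{"tx":0,"ty":0,"tz":0,"spin":0,"claw":1}]'
```

```text
time_s: 10.15
tool_pos: [0.5341, -0.0373, 0.1634]
tool_rot: [180.0, 0.0, 0.0]
force: [-0.6, -0.1, -0.6]
grip_width: 0.0239
grasp_force: 40.0
```

```bash
python3 -m pendant '[{"tx":0,"ty":0,"tz":0.02,"spin":0,"claw":1},{"tx":0,"ty":0,"tz":0,"spin":0,"claw":1}]'
```

```text
time_s: 10.4
tool_pos: [0.5343, -0.0373, 0.1629]
tool_rot: [180.0, -0.0, 0.0]
force: [-1.0, 0.4, 2.5]
grip_width: 0.0241
grasp_force: 40.0
```

Contact on pin A at TCP z ≈ 0.163, about +4 N. Next the centre pin: lift 8 mm, cross, lower to 2 mm above A's contact height.

```bash
python3 -m pendant '[{"tx":0,"ty":0,"tz":-0.2,"spin":0,"claw":1},{"tx":0.38,"ty":0.78,"tz":0,"spin":0,"claw":1},{"tx":0.38,"ty":0.78,"tz":0,"spin":0,"claw":1},{"tx":0,"ty":0,"tz":0,"spin":0,"claw":1},{"tx":0,"ty":0,"tz":0,"spin":0,"claw":1},{"tx":0,"ty":0,"tz":0.04,"spin":0,"claw":1},{"tx":0,"ty":0,"tz":0.04,"spin":0,"claw":1},{"tx":0,"ty":0,"tz":0,"spin":0,"claw":1}]'
```

```text
time_s: 11.4
tool_pos: [0.5719, -0.1148, 0.1684]
tool_rot: [180.0, 0.0, 0.1]
force: [0.3, -0.3, -0.1]
grip_width: 0.0237
grasp_force: 40.0
```

```bash
python3 -m pendant '[{"tx":0,"ty":0,"tz":0.02,"spin":0,"claw":1},{"tx":0,"ty":0,"tz":0.02,"spin":0,"claw":1},{"tx":0,"ty":0,"tz":0,"spin":0,"claw":1}]'
```

```text
time_s: 11.78
tool_pos: [0.5721, -0.1153, 0.1664]
tool_rot: [180.0, 0.0, 0.0]
force: [0.3, 0.3, -0.3]
grip_width: 0.0236
grasp_force: 40.0
```

```bash
python3 -m pendant '[{"tx":0,"ty":0,"tz":0.02,"spin":0,"claw":1},{"tx":0,"ty":0,"tz":0.02,"spin":0,"claw":1},{"tx":0,"ty":0,"tz":0,"spin":0,"claw":1}]'
```

```text
time_s: 12.15
tool_pos: [0.5722, -0.1153, 0.1644]
tool_rot: [180.0, 0.0, 0.0]
force: [0.4, 0.0, -0.9]
grip_width: 0.024
grasp_force: 40.0
```

```bash
python3 -m pendant '[{"tx":0,"ty":0,"tz":0.02,"spin":0,"claw":1},{"tx":0,"ty":0,"tz":0,"spin":0,"claw":1},{"tx":0,"ty":0,"tz":0.02,"spin":0,"claw":1},{"tx":0,"ty":0,"tz":0,"spin":0,"claw":1}]'
```

```text
time_s: 12.65
tool_pos: [0.5723, -0.1153, 0.1629]
tool_rot: [180.0, -0.0, 0.0]
force: [-1.5, 0.8, 1.6]
grip_width: 0.0236
grasp_force: 40.0
```

Same height (0.1629): level is known. Now the far pin (0.651, -0.078).

```bash
python3 -m pendant '[{"tx":0,"ty":0,"tz":-0.2,"spin":0,"claw":1},{"tx":0.79,"ty":-0.37,"tz":0,"spin":0,"claw":1},{"tx":0.79,"ty":-0.37,"tz":0,"spin":0,"claw":1},{"tx":0,"ty":0,"tz":0,"spin":0,"claw":1},{"tx":0,"ty":0,"tz":0,"spin":0,"claw":1},{"tx":0,"ty":0,"tz":0.04,"spin":0,"claw":1},{"tx":0,"ty":0,"tz":0.04,"spin":0,"claw":1},{"tx":0,"ty":0,"tz":0,"spin":0,"claw":1}]'
```

```text
time_s: 13.65
tool_pos: [0.6507, -0.0788, 0.1685]
tool_rot: [180.0, 0.0, -0.0]
force: [-0.1, 0.2, -0.8]
grip_width: 0.024
grasp_force: 40.0
```

```bash
python3 -m pendant '[{"tx":0,"ty":0,"tz":0.02,"spin":0,"claw":1},{"tx":0,"ty":0,"tz":0,"spin":0,"claw":1}]'
```

```text
time_s: 13.9
tool_pos: [0.6512, -0.0784, 0.1675]
tool_rot: [180.0, -0.0, 0.0]
force: [-0.1, -0.1, -1.8]
grip_width: 0.024
grasp_force: 40.0
```

```bash
python3 -m pendant '[{"tx":0,"ty":0,"tz":0.02,"spin":0,"claw":1},{"tx":0,"ty":0,"tz":0,"spin":0,"claw":1}]'
```

```text
time_s: 14.15
tool_pos: [0.6513, -0.0783, 0.1668]
tool_rot: [180.0, -0.0, 0.0]
force: [-0.8, 0.7, -0.3]
grip_width: 0.0243
grasp_force: 40.0
```

```bash
python3 -m pendant '[{"tx":0,"ty":0,"tz":0.02,"spin":0,"claw":1},{"tx":0,"ty":0,"tz":0,"spin":0,"claw":1}]'
```

```text
time_s: 14.4
tool_pos: [0.6514, -0.0782, 0.1665]
tool_rot: [180.0, -0.0, 0.0]
force: [-0.9, 0.1, 5.2]
grip_width: 0.0238
grasp_force: 40.0
```

High pin is this one (contact at ≈0.167). Press down towards 0.163, in small steps.

```bash
python3 -m pendant '[{"tx":0,"ty":0,"tz":0.02,"spin":0,"claw":1},{"tx":0,"ty":0,"tz":0,"spin":0,"claw":1}]';python3 -m pendant '[{"tx":0,"ty":0,"tz":0.02,"spin":0,"claw":1},{"tx":0,"ty":0,"tz":0,"spin":0,"claw":1},{"tx":0,"ty":0,"tz":0,"spin":0,"claw":1}]'
```

```text
time_s: 14.65
tool_pos: [0.6515, -0.0782, 0.1663]
tool_rot: [180.0, -0.1, 0.0]
force: [-4.4, -0.3, 8.6]
grip_width: 0.0237
grasp_force: 40.0
time_s: 15.02
tool_pos: [0.6515, -0.0782, 0.1656]
tool_rot: [180.0, -0.1, 0.0]
force: [-3.0, 0.5, 10.4]
grip_width: 0.0236
grasp_force: 40.0
```

```bash
python3 -m pendant '[{"tx":0,"ty":0,"tz":0.02,"spin":0,"claw":1},{"tx":0,"ty":0,"tz":0,"spin":0,"claw":1},{"tx":0,"ty":0,"tz":0,"spin":0,"claw":1}]';python3 -m pendant '[{"tx":0,"ty":0,"tz":0.02,"spin":0,"claw":1},{"tx":0,"ty":0,"tz":0,"spin":0,"claw":1},{"tx":0,"ty":0,"tz":0,"spin":0,"claw":1}]'
```

```text
time_s: 15.4
tool_pos: [0.6516, -0.0782, 0.1646]
tool_rot: [180.0, -0.1, 0.0]
force: [-3.3, -1.0, 10.6]
grip_width: 0.0234
grasp_force: 40.0
time_s: 15.78
tool_pos: [0.6515, -0.0782, 0.1636]
tool_rot: [180.0, -0.1, 0.0]
force: [-4.3, 0.0, 9.7]
grip_width: 0.0239
grasp_force: 40.0
```

```bash
python3 -m pendant '[{"tx":0,"ty":0,"tz":0.012,"spin":0,"claw":1},{"tx":0,"ty":0,"tz":0,"spin":0,"claw":1},{"tx":0,"ty":0,"tz":0,"spin":0,"claw":1}]'; python3 -m pendant '[{"tx":0,"ty":0,"tz":-0.1,"spin":0,"claw":1},{"tx":0,"ty":0,"tz":0,"spin":0,"claw":1},{"tx":0,"ty":0,"tz":0.04,"spin":0,"claw":1},{"tx":0,"ty":0,"tz":0.02,"spin":0,"claw":1},{"tx":0,"ty":0,"tz":0,"spin":0,"claw":1}]'
```

```text
time_s: 16.15
tool_pos: [0.6515, -0.0782, 0.1631]
tool_rot: [180.0, -0.1, 0.0]
force: [-3.1, 0.5, 9.8]
grip_width: 0.0233
grasp_force: 40.0
time_s: 16.77
tool_pos: [0.6513, -0.0783, 0.1633]
tool_rot: [180.0, -0.0, 0.0]
force: [-1.3, -0.5, 4.7]
grip_width: 0.0238
grasp_force: 40.0
```

Reads within ~0.4 mm of level. Re-touch the centre pin to rule out slip in the grip.

```bash
python3 -m pendant '[{"tx":0,"ty":0,"tz":-0.2,"spin":0,"claw":1},{"tx":-0.79,"ty":0.37,"tz":0,"spin":0,"claw":1},{"tx":-0.79,"ty":0.37,"tz":0,"spin":0,"claw":1},{"tx":0,"ty":0,"tz":0,"spin":0,"claw":1},{"tx":0,"ty":0,"tz":0,"spin":0,"claw":1},{"tx":0,"ty":0,"tz":0.14,"spin":0,"claw":1},{"tx":0,"ty":0,"tz":0.04,"spin":0,"claw":1},{"tx":0,"ty":0,"tz":0.02,"spin":0,"claw":1},{"tx":0,"ty":0,"tz":0,"spin":0,"claw":1},{"tx":0,"ty":0,"tz":0,"spin":0,"claw":1}]'
```

```text
time_s: 18.02
tool_pos: [0.5725, -0.1151, 0.163]
tool_rot: [-180.0, -0.0, 0.0]
force: [0.9, 0.6, -0.1]
grip_width: 0.0237
grasp_force: 40.0
```

Same as before (0.163): no slip, and the pin is level. Return to the stand.

```bash
python3 -m pendant '[{"tx":0,"ty":0,"tz":-0.57,"spin":0,"claw":1},{"tx":0,"ty":0,"tz":-0.57,"spin":0,"claw":1},{"tx":-0.18,"ty":-0.8,"tz":0,"spin":0,"claw":1},{"tx":-0.18,"ty":-0.8,"tz":0,"spin":0,"claw":1},{"tx":-0.18,"ty":-0.8,"tz":0,"spin":0,"claw":1},{"tx":-0.18,"ty":-0.8,"tz":0,"spin":0,"claw":1},{"tx":-0.18,"ty":-0.8,"tz":0,"spin":0,"claw":1},{"tx":-0.18,"ty":-0.8,"tz":0,"spin":0,"claw":1},{"tx":-0.18,"ty":-0.8,"tz":0,"spin":0,"claw":1},{"tx":-0.18,"ty":-0.8,"tz":0,"spin":0,"claw":1}]';python3 -m pendant '[{"tx":-0.04,"ty":-0.15,"tz":0,"spin":0,"claw":1},{"tx":0,"ty":0,"tz":0,"spin":0,"claw":1},{"tx":0,"ty":0,"tz":0,"spin":0,"claw":1},{"tx":0,"ty":0,"tz":0,"spin":0,"claw":1}]'
```

```text
time_s: 19.27
tool_pos: [0.5, 0.2054, 0.2199]
tool_rot: [180.0, -0.0, -0.0]
force: [-0.1, 0.2, -1.4]
grip_width: 0.0238
grasp_force: 40.0
time_s: 19.77
tool_pos: [0.4987, 0.2107, 0.2198]
tool_rot: [180.0, 0.0, -0.1]
force: [0.2, 0.5, -1.1]
grip_width: 0.0235
grasp_force: 40.0
```

```bash
python3 -m pendant '[{"tx":-0.01,"ty":-0.03,"tz":0,"spin":0,"claw":1},{"tx":0,"ty":0,"tz":0.5,"spin":0,"claw":1},{"tx":0,"ty":0,"tz":0.5,"spin":0,"claw":1},{"tx":0,"ty":0,"tz":0.3,"spin":0,"claw":1},{"tx":0,"ty":0,"tz":0,"spin":0,"claw":1},{"tx":0,"ty":0,"tz":0,"spin":0,"claw":1}]'
python3 - <<'E'
from h import *
a=cams.read_camera("side")[150:240,190:310,::-1]
cv2.imwrite("pics/ret.png",cv2.resize(np.clip(a*1.6,0,255).astype(np.uint8),None,fx=5,fy=5,interpolation=cv2.INTER_CUBIC))
E
```

```text
time_s: 20.52
tool_pos: [0.4982, 0.214, 0.1558]
tool_rot: [-180.0, -0.1, 0.0]
force: [0.2, 0.1, -1.6]
grip_width: 0.0239
grasp_force: 40.0
```

View pics/ret.png

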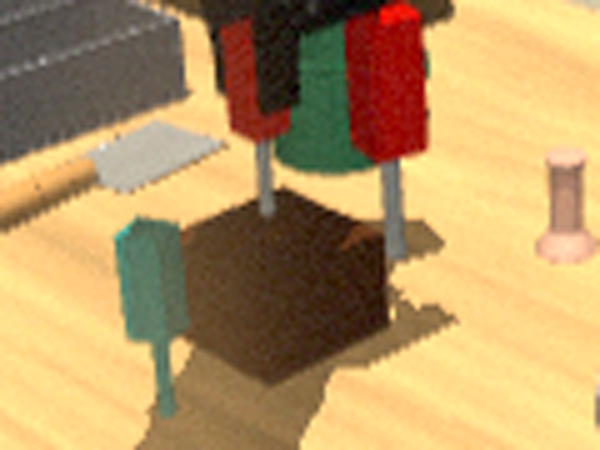

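Nose at (267,212) hangs over the block's middle; correct y by −1.5 mm and enter slowly.

```bash
python3 -m pendant '[{"tx":0,"ty":0.03,"tz":0,"spin":0,"claw":1},{"tx":0,"ty":0,"tz":0,"spin":0,"claw":1},{"tx":0,"ty":0,"tz":0.08,"spin":0,"claw":1},{"tx":0,"ty":0,"tz":0.06,"spin":0,"claw":1},{"tx":0,"ty":0,"tz":0.04,"spin":0,"claw":1},{"tx":0,"ty":0,"tz":0.04,"spin":0,"claw":1},{"tx":0,"ty":0,"tz":0,"spin":0,"claw":1}]'
```

```text
time_s: 21.45
tool_pos: [0.4975, 0.2122, 0.1437]
tool_rot: [180.0, 0.0, 0.0]
force: [0.1, -0.1, -1.6]
grip_width: 0.0239
grasp_force: 40.0
```

```bash
python3 -m pendant '[{"tx":0,"ty":0,"tz":0.08,"spin":0,"claw":1},{"tx":0,"ty":0,"tz":0,"spin":0,"claw":1}]'
```

```text
time_s: 21.7
tool_pos: [0.4974, 0.212, 0.1395]
tool_rot: [180.0, 0.0, 0.0]
force: [-0.7, 0.0, -0.7]
grip_width: 0.0239
grasp_force: 40.0
```

```bash
python3 -m pendant '[{"tx":0,"ty":0,"tz":0.2,"spin":0,"claw":1},{"tx":0,"ty":0,"tz":0.2,"spin":0,"claw":1},{"tx":0,"ty":0,"tz":0.2,"spin":0,"claw":1},{"tx":0,"ty":0,"tz":0.1,"spin":0,"claw":1},{"tx":0,"ty":0,"tz":0.1,"spin":0,"claw":1},{"tx":0,"ty":0,"tz":0.04,"spin":0,"claw":1},{"tx":0,"ty":0,"tz":0,"spin":0,"claw":1},{"tx":0,"ty":0,"tz":0,"spin":0,"claw":1}]'
```

```text
time_s: 22.7
tool_pos: [0.4979, 0.2123, 0.0982]
tool_rot: [-180.0, -0.0, 0.0]
force: [0.4, 0.3, 0.0]
grip_width: 0.0236
grasp_force: 40.0
```

```bash
python3 -m pendant '[{"tx":0,"ty":0,"tz":0.03,"spin":0,"claw":1},{"tx":0,"ty":0,"tz":0.02,"spin":0,"claw":1},{"tx":0,"ty":0,"tz":0,"spin":0,"claw":1},{"tx":0,"ty":0,"tz":0,"spin":0,"claw":1}]'; python3 -m pendant '[{"tx":0,"ty":0,"tz":0,"spin":0,"claw":0.5},{"tx":0,"ty":0,"tz":0,"spin":0,"claw":0.2},{"tx":0,"ty":0,"tz":0,"spin":0,"claw":0},{"tx":0,"ty":0,"tz":0,"spin":0,"claw":0},{"tx":0,"ty":0,"tz":0,"spin":0,"claw":0},{"tx":0,"ty":0,"tz":0,"spin":0,"claw":0},{"tx":0,"ty":0,"tz":0,"spin":0,"claw":0},{"tx":0,"ty":0,"tz":0,"spin":0,"claw":0}]'
```

```text
time_s: 23.2
tool_pos: [0.4977, 0.2122, 0.0955]
tool_rot: [180.0, -0.0, 0.0]
force: [-0.1, -0.2, 0.5]
grip_width: 0.0238
grasp_force: 40.0
time_s: 24.2
tool_pos: [0.4976, 0.2122, 0.0954]
tool_rot: [180.0, 0.0, 0.0]
force: [-0.4, -0.4, 0.5]
grip_width: 0.0858
grasp_force: 0.0
```

```bash
python3 -m pendant '[{"tx":0,"ty":0,"tz":-0.3,"spin":0,"claw":0},{"tx":0,"ty":0,"tz":-0.6,"spin":0,"claw":0},{"tx":0,"ty":0,"tz":-0.8,"spin":0,"claw":0},{"tx":0,"ty":0,"tz":-0.8,"spin":0,"claw":0},{"tx":0,"ty":0,"tz":-0.3,"spin":0,"claw":0},{"tx":0,"ty":0,"tz":0,"spin":0,"claw":0},{"tx":0,"ty":0,"tz":0,"spin":0,"claw":0}]'
python3 - <<'E'
from h import *
a=cams.read_camera("side")[145:265,190:430,::-1]
cv2.imwrite("pics/end.png",cv2.resize(np.clip(a*1.5,0,255).astype(np.uint8),None,fx=3.3,fy=3.3,interpolation=cv2.INTER_CUBIC))
E
```

```text
time_s: 25.08
tool_pos: [0.4969, 0.2117, 0.234]
tool_rot: [180.0, 0.1, 0.0]
force: [0.1, -0.4, 0.0]
grip_width: 0.0871
grasp_force: 0.0
```

View pics/end.png

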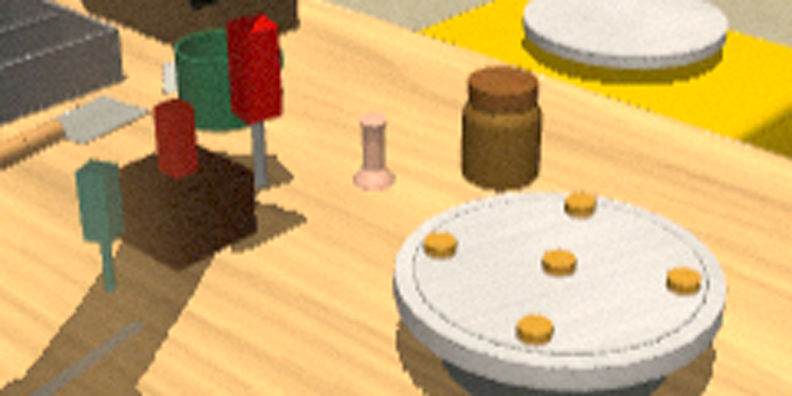

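The probe (176,140) stands upright and fully down in its stand, the gripper is clear, and the pins look level.

```bash
python3 -c "from cell import env;print(env.sign_off())"
```

```text
the job is handed in; nothing more can be done
None
```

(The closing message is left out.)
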